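# Shut the propagator's roof vent with the hooked pole

## Robot

A 6-joint arm with a two-finger parallel gripper is mounted at the origin on a cart in front of the work surface, level with it; the furniture and walls round the work are solid. World frame = base frame: x ahead of the robot, y to its left, z up, the work surface at z = 0. Lengths are in m, angles in rad, forces in N, time in s.
With the tool pointing down it reaches from about 0.375 to 0.75 m from the base axis. Payload 9 kg.
Tool frame: the origin (TCP) lies at the very end of the fingers, on their centre line; the grasp point (between the pads) lies 19 mm behind it; z points along the fingers, y is the line along which they close (so a half turn about z gives the same grasp; the last joint's range is limited). The gripper opens to 85 mm and grips with 20 to 120 N. Pads are 22 mm wide; open, the fingers measure 114 mm over their backs; the gripper's body (76 mm by 85 mm) begins 54 mm behind the grasp point. The pads swing forward as they close: fully open they stand 13 mm farther back than shut.
Start: joints at [-0.984, 0.104, 0.097, 1.564, 0, 1.353], TCP at [0.432, -0.416, 0.192] pointing down, gripper open.
Joint ranges: [-2.99, 2.99], [-0.84, 1.86], [-1.1, 1.16], [-1.84, 2.11], [-1.51, 1.56], [-3.14, 3.14]. Speed limits (rad/s): [2.22, 2.22, 2.57, 3.14, 3.14, 3.14].

## Interface

Orientations are given as a rotation vector (axis times angle).
In Python, from rig import manip, read_camera, get_calibration, job gives the robot as it stands.
- The arm moves only by the tool servo_tool, never from a script. Its argument "steps" is a list of rows, each a list of 3 entries, a list of its own where there are three numbers: the closure in counts, from 0 (fully open) to 255 (shut), then the shift along the tool's x, y, z in cm, then the turn, a rotation vector about the tool's x, y, z in degrees. In form: [[hand, [tx, ty, tz], [wx, wy, wz]], ...]. A call has 1 to 10 rows; each row shifts and turns the commanded pose from where the row before left it, along the tool's axes as they then stand; what a row does not reach is not made up. A row lasts 1/10 s, in which the tool goes at most 50 mm and 8.59 degrees, less where a joint would pass 70% of its speed; a pose out of reach is approached as far as the arm can. A call with a gripper value outside its range is refused whole. The fingers move at their own pace and stop on an object; "grip_force" is the grip in N (left out, the last holds). Time passes only in rows, so rows that do not move let the fingers close. It gives the time, the measured TCP pose, the force, the opening and the grip force at its end, in the units of the state.
- manip.get_obs(): the state, without advancing time (a new reading comes with each control period).
- read_camera(name): name is "side" or "top"; returns the picture (384x512x3 uint8, red, green, blue); there is no depth.
- get_calibration(name): a dict with "intrinsics" (3x3 intrinsics, pixels), "R" (3x3) and "t" (3): a world point X has camera coordinates R X + t. Camera axes: x right, y down, z forward; pixel columns grow to the right and rows downward; lengths in m; the calibration is good to about 2 mm. A picture is of the moment at which its call begins. get_calibration takes no time and is no camera call.
- job.job_done(): hands the job in; it is judged then, once.
The state is a dict: "t": time; "q": joint angles; "dq": joint speeds; "effort": joint torques, N m; "ee_pos": TCP position; "eef_rot": TCP orientation; "force": force on the tool from outside, world axes, zero at the start; "wrist_torque": the same for the moment, N m; "gripper_width": finger opening in m; "grip_force": force on a finger pad.
Only numpy, scipy, OpenCV 4.12 (cv2) and the standard library are available. Lean on these libraries where they do the work, as an engineer would, in place of code of your own. Each camera call takes 0.05 s, during which the arm holds its last target. There are 200 camera calls.

## Task

Draw the hooked pole out of its sleeve by the yellow shaft, lay it flat on the desk and let go, then take it again by its black handle. Put its hook sideways through the brass ring eye of the plant propagator's open roof vent and swing the vent fully shut with it, without touching the vent with the gripper or arm. Unhook the pole and lay it flat on the desk without dropping it, leaving the other things on the desk where they are.

Things in the scene. Friction and masses are not known exactly. Their poses are not given: they have to be found in the camera images.
- pole: Loose hooked pole, 80 g, along its own x. Black handle 80 long (x -40..+40) x 22 wide x 24 high; origin at the centre of its underside. Yellow shaft, 12 diameter, x +40..+130, axis 12 above the underside; at x=+130 a steel pin, 8 diameter, points to the pole's own +y, 34 long to the centre of its 12 mm ball tip. z up. Balances at x=+18, so it lies flat resting on the handle.
- hook_mid (a point): Middle of the pole's pin: at (+130, +18, +12) mm in the pole's frame. This point goes to the centre of the ring eye.
- handle_butt (a point): Rear end of the pole's handle, at (-40, 0, +12) mm in the pole's frame.
- sleeve: Fixed grey sleeve, 74 long (x) x 38 wide x 40 high, on a flange 70 wide; origin centre of its underside. Mouth at x=+37, back closed. Bore 30 wide, 32 high, floor 4 above the desk. At the start the pole lies in it along the same x, origin 10 ahead of the sleeve's: only the front 13 mm of the handle, the shaft and the pin stick out. It slides out toward +x, free after 67 mm.
- propagator: Fixed plant propagator with green base, clear walls and white frame, 115 deep (x -50..+65) x 170 wide x 140 high; origin on its underside on the centre line; its front (-x) looks roughly to the robot. The vent flap lies on its roof.
- vent_flap (a joint): The vent flap: green glass pane in a white frame, 85 x 138 x 8, hinged at the far edge of the roof. Angle in rad: 0 shut (flat on the roof), 1.57 upright, up to 1.95; starts open 1.60 to 1.85, leaning away from the robot. Stiff friction hinge (about 0.09 N m, roughly 1 N at the ring): it stays where it is left and does not fall shut.
- vent_hinge (a point): Middle of the hinge line, 146 above the desk, at x=+45 in the propagator's frame; the hinge axis is the propagator's y.
- ring_eye (a point): Centre of the brass ring eye, 115 from the hinge line, 30 beyond the pane's edge. 7 mm wire, inner diameter 29, outer 43. The axis of its hole is parallel to the hinge (the propagator's y), so a pin along y turns freely in it as the flap swings. With the flap shut it is 146 above the desk, 70 ahead (-x) of the propagator's origin.
- spotted_mug: Spotted mug, 93 high, bystander.
- bottle: Amber bottle, 88 high, 47 wide, bystander.
- book: Small grey book, 150 x 105 x 16, bystander.
Not all that is in view belongs to the job. Leave any blue look-alike of the pole alone.

How it is judged:
By the outcome, as a careful person would: the job done as asked, in the order asked, and still so for the second after the job is handed in, with the robot touching nothing.
It also fails if it takes over 64 s, if anything falls off the work surface, if the arm or the gripper's body presses on something with over 40 N, if the wrist force passes 120 N, or if a joint passes its speed limit or range.

## Working session

There is one attempt and no reset: what is moved stays moved. The work goes in short steps, Python scripts to look and compute and a tool call to move; the robot and the scene stay as the last step left them, time stands still between calls to the robot, and variables do not carry over. Pictures are saved under pics/ and viewed, at most 10 in all, crops included, and the job is handed in when it is done.

Besides the shell and the picture viewer there is one more tool, called after "Emit:" by a JSON object that holds its "method" and its "body", one argument or row to a line. servo_tool: Moves the arm, as the interface text tells. Its arguments: {"type":"object","properties":{"steps":{"type":"array","items":{"type":"array"}},"grip_force":{"type":"number"}},"required":["steps"]}

```bash
mkdir -p pics
cat > h.py <<'E'
import numpy as np, cv2
from rig import manip, read_camera, get_calibration, job
from scipy.spatial.transform import Rotation as Ro
def cam(n):
    c=get_calibration(n); return np.array(c["intrinsics"]),np.array(c["R"]),np.array(c["t"])
def ray(n,u,v):
    K,R,t=cam(n); return -R.T@t, R.T@np.linalg.solve(K,[u,v,1.])
def onplane(n,u,v,z):
    o,d=ray(n,u,v); return o+d*(z-o[2])/d[2]
def tri(p1,p2):
    o,d=ray("side",*p1); o2,d2=ray("top",*p2)
    s=np.linalg.lstsq(np.c_[d,-d2],o2-o,rcond=None)[0]
    a=o+d*s[0]; b=o2+d2*s[1]; return (a+b)/2, np.linalg.norm(a-b)
def proj(n,X):
    K,R,t=cam(n); p=K@(R@np.array(X)+t); return p[:2]/p[2]
def grab(n,f):
    im=read_camera(n)[:,:,::-1].copy(); cv2.imwrite("pics/"+f,im); return im
E
python3 - <<'E'
from h import *
a=grab("side","raw_s0.png");b=grab("top","raw_t0.png")
o=manip.get_obs();print(o["t"],o["ee_pos"],o["eef_rot"])
for n in("side","top"):
    K,R,t=cam(n);print(n,K.round(1).tolist(),(-R.T@t).round(3),R.round(2).tolist())
cv2.imwrite("pics/s0.png",cv2.resize(a,(800,600)));cv2.imwrite("pics/t0.png",cv2.resize(b,(800,600)))
E
```

```text
0.1 [ 0.43222479 -0.4156298   0.19139541] [-2.88951051e+00 -1.22984940e+00  3.09129450e-04]
side [[413.3, 0.0, 256.5], [0.0, 413.3, 195.2], [0.0, 0.0, 1.0]] [-0.211 -0.734  1.07 ] [[0.63, -0.78, -0.01], [-0.54, -0.43, -0.72], [0.56, 0.46, -0.69]]
top [[348.1, 0.0, 256.9], [0.0, 348.1, 187.3], [0.0, 0.0, 1.0]] [ 0.492 -0.088  0.988] [[0.02, -1.0, -0.01], [-1.0, -0.02, -0.05], [0.05, 0.01, -1.0]]
```

View pics/s0.png

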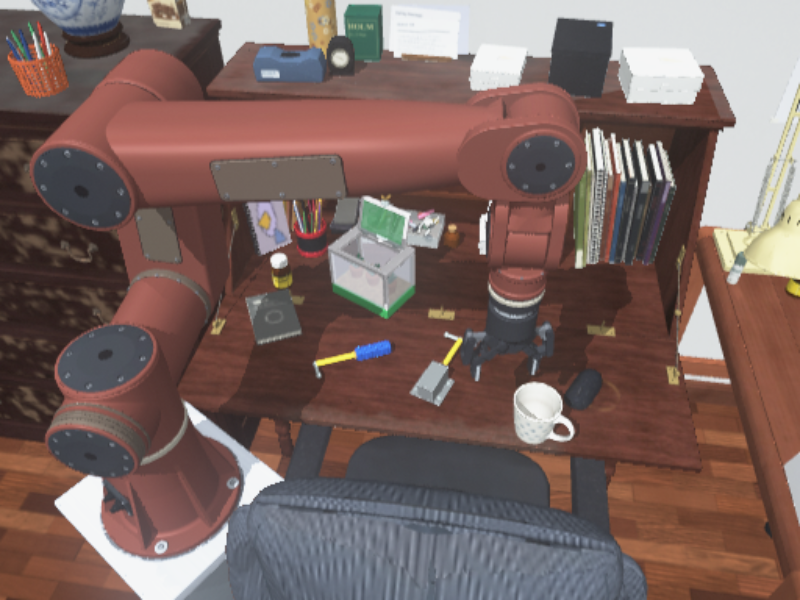

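View pics/t0.png

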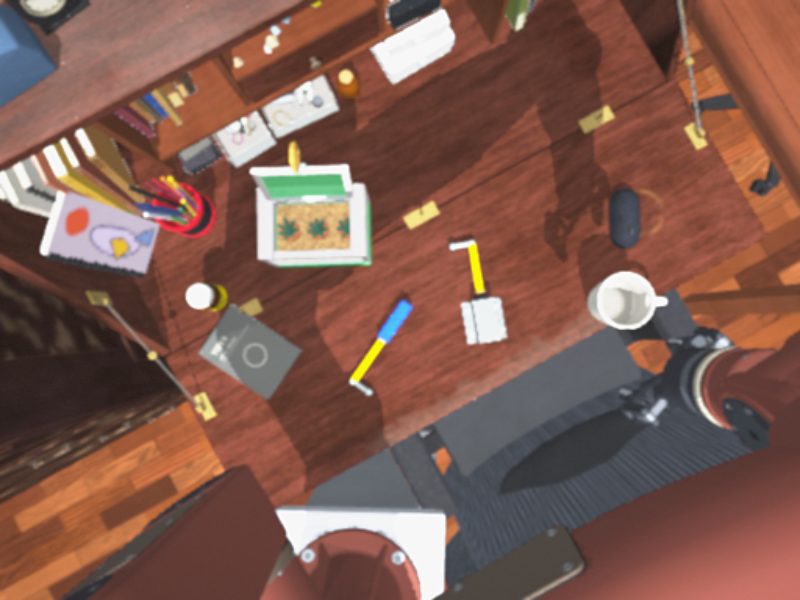

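The side view shows the pole in its sleeve at about (435,365) of 800x600, the blue decoy at (355,355) and the propagator at (372,265). In the top view the yellow shaft runs (470,245) to (480,292), the pin tip is near (452,246), the ring is at about (293,155) and the base corners are around (257..370, 265).

Run:
```python
from h import *
a=cv2.imread("pics/raw_s0.png");b=cv2.imread("pics/raw_t0.png")
for n,im,roi in(("top",b,(290,140,330,200)),("side",a,(270,205,305,245))):
    h=cv2.cvtColor(im,cv2.COLOR_BGR2HSV); m=cv2.inRange(h,(20,130,100),(35,255,255))
    k=np.zeros_like(m);x0,y0,x1,y1=roi;k[y0:y1,x0:x1]=m[y0:y1,x0:x1]
    p=cv2.findNonZero(k).reshape(-1,2).astype(float)
    c=p.mean(0); w,v=np.linalg.eigh(np.cov((p-c).T)); d=v[:,1]; s=(p-c)@d
    e=[c+d*s.min(),c+d*s.max()]
    print(n,len(p),[ (q.round(1),onplane(n,*q,.017).round(4)) for q in e],"c",onplane(n,*c,.017).round(4))
h=cv2.cvtColor(b,cv2.COLOR_BGR2HSV)
c1=b[75:180,150:250]; c2=b[145:235,280:340]; c3=a[115:215,200:280]
w=np.zeros((600,800,3),np.uint8)
w[:420,:400]=cv2.resize(c1,None,fx=4,fy=4,interpolation=2); w[:360,420:660]=cv2.resize(c2,None,fx=4,fy=4,interpolation=2)
cv2.imwrite("pics/c1.png",w)
cv2.imwrite("pics/c2.png",cv2.resize(c3,None,fx=6,fy=6,interpolation=2))
```

```text
top 189 [(array([301.6, 156.2]), array([ 0.6298, -0.1973,  0.017 ])), (array([306.9, 187. ]), array([ 0.5439, -0.2134,  0.017 ]))] c [ 0.5862 -0.2055  0.017 ]
side 73 [(array([294.1, 217.1]), array([ 0.6332, -0.203 ,  0.017 ])), (array([284.1, 232.7]), array([ 0.5533, -0.218 ,  0.017 ]))] c [ 0.5923 -0.2107  0.017 ]
```

View pics/c1.png

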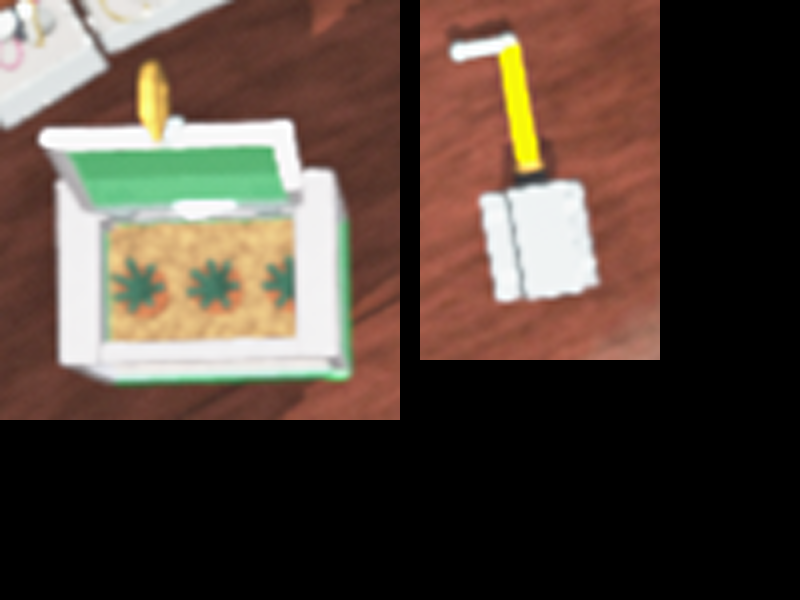

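View pics/c2.png

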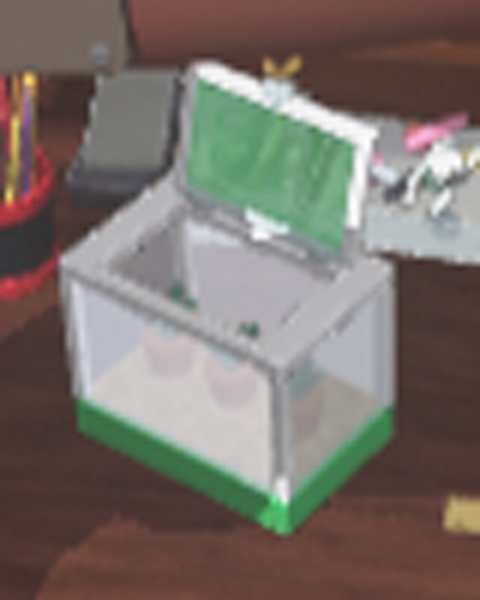

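The ring is at raw top (188,100) and the side view shows its lower part at (247,126), the rest hidden by the arm. The roof corners are at top (165,166), (164,121) and (234,118), and side (247,176), (211,159) and (265,159).

Run:
```python
from h import *
P=lambda n,u,v,z,l:print(l,n,onplane(n,u,v,z).round(4))
P("top",165,165.8,.14,"FL roof");P("top",235.3,165,.14,"FR roof");P("top",164.3,121,.14,"BL roof");P("top",233.8,117.8,.14,"BR roof")
P("side",246.7,175.8,.14,"FR roof");P("side",210.8,158.7,.14,"FL roof");P("side",265.3,158.7,.14,"BR roof")
P("side",247.5,203.7,0,"FR base");P("side",213.3,186.7,0,"FL base");P("side",265.8,187.5,0,"BR base");P("top",237,169.5,0.0,"FR base");P("top",177.5,170.5,0.0,"FL base")
for z in (.24,.25,.26,.27): P("top",188.2,100,z,"ring")
for z in (.23,.24,.25): P("side",247,126,z,"ring")
# brown: flap top edge corners
P("top",160.5,109,.23,"flap top L");P("top",222.5,106.5,.23,"flap top R")
# sleeve top corners z=.04 
for u,v in((425+60+0,195),(582,182),(597,285),(500,298),(520,297),(506,195)):
    P("top",280+(u-420)/4,145+v/4,.04,"sleeve")
P("top",280+(455-420)/4,145+52/4,.016,"balltip")
P("top",280+(512-420)/4,145+42/4,.016,"pinroot")
```

```text
FL roof top [0.5824 0.1511 0.14  ]
FR roof top [ 0.5877 -0.0217  0.14  ]
BL roof top [0.6935 0.1566 0.14  ]
BR roof top [ 0.7045 -0.0152  0.14  ]
FR roof side [ 0.5928 -0.0256  0.14  ]
FL roof side [0.5849 0.1362 0.14  ]
BR roof side [ 0.7057 -0.0181  0.14  ]
FR base side [ 0.5961 -0.0214  0.    ]
FL base side [0.5859 0.141  0.    ]
BR base side [ 0.7068 -0.0201  0.    ]
FR base top [ 0.5907 -0.0159  0.    ]
FL base top [0.5846 0.1542 0.    ]
ring top [0.717  0.0769 0.24  ]
ring top [0.714  0.0747 0.25  ]
ring top [0.711  0.0725 0.26  ]
ring top [0.7079 0.0703 0.27  ]
ring side [0.7233 0.0788 0.23  ]
ring side [0.7121 0.0692 0.24  ]
ring side [0.701  0.0595 0.25  ]
flap top L top [0.6988 0.14   0.23  ]
flap top R top [0.7067 0.0027 0.23  ]
sleeve top [ 0.5237 -0.1817  0.04  ]
sleeve top [ 0.5339 -0.2474  0.04  ]
sleeve top [ 0.4643 -0.2583  0.04  ]
sleeve top [ 0.4541 -0.1929  0.04  ]
sleeve top [ 0.455  -0.2064  0.04  ]
sleeve top [ 0.524  -0.1959  0.04  ]
balltip top [ 0.6243 -0.1615  0.016 ]
pinroot top [ 0.6322 -0.2013  0.016 ]
```

Estimates so far:
- Propagator yaw is about 0.047, the hinge middle about (.682,.068,.146) and the ring about (.711,.072,.257), so the vent is open about 1.82 rad.
- Pole yaw is about 9.8°, with its x=+85 shaft point at about (.588,-.208).

Next I go above the shaft.

```bash
cat >> h.py <<'E'
def plan(pos,yaw_deg,cur=None):
    "turn (deg about tool z) first, then shift in tool cm"
    o=manip.get_obs(); R=Ro.from_rotvec(o["eef_rot"]); p=np.array(o["ee_pos"])
    c,s=np.cos(np.radians(yaw_deg)),np.sin(np.radians(yaw_deg))
    T=Ro.from_matrix(np.array([[c,s,0],[s,-c,0],[0,0,-1.]]))
    w=np.degrees((R.inv()*T).as_rotvec()); d=T.inv().apply(np.array(pos)-p)*100
    print("t",round(o["t"],2),"p",p.round(4),"w",round(o["gripper_width"],4),"F",np.round(o["force"],1),"turn",w.round(1),"shift cm",d.round(2))
E
python3 - <<'E'
from h import *
plan([.588,-.208,.12],9.8)
E
```

```text
t 0.1 p [ 0.4322 -0.4156  0.1914] w 0.0853 F [-0.  -0.6  1. ] turn [-0.1  0.  36.3] shift cm [ 18.88 -17.81   7.14]
```

Emit:
{"method": "servo_tool", "body": {
  "steps": [
    [0,[0,0,0],[0,0,6]],
    [0,[0,0,0],[0,0,6]],
    [0,[0,0,0],[0,0,6]],
    [0,[0,0,0],[0,0,6]],
    [0,[0,0,0],[0,0,6]],
    [0,[0,0,0],[0,0,6.3]],
    [0,[2,-2,0],[0,0,0]],
    [0,[2.5,-2.5,0],[0,0,0]],
    [0,[2.5,-2.5,0],[0,0,0]],
    [0,[2.5,-2.5,0],[0,0,0]]
  ],
  "grip_force": 60
}}

```text
t: 1.1
ee_pos: [0.5103, -0.3049, 0.1917]
eef_rot: [-3.13, -0.268, 0.001]
force: [0.9, 0.7, -0.8]
gripper_width: 0.0855
grip_force: 0.0
```

Emit:
{"method": "servo_tool", "body": {
  "steps": [
    [0,[2.5,-2.5,0],[0,0,0]],
    [0,[2.5,-2.5,0],[0,0,0]],
    [0,[2.5,-2,1],[0,0,0]],
    [0,[1.9,-1.3,2],[0,0,0]],
    [0,[0,0,2],[0,0,0]],
    [0,[0,0,2],[0,0,0]],
    [0,[0,0,0],[0,0,0]]
  ]
}}

```text
t: 1.8
ee_pos: [0.5866, -0.207, 0.1185]
eef_rot: [-3.127, -0.269, 0.007]
force: [-0.1, 0.6, -0.4]
gripper_width: 0.0855
grip_force: 0.0
```

Run:
```python
from h import *
plan([.588,-.208,.12],9.8)
a=grab("side","raw_s1.png");b=grab("top","raw_t1.png")
w=np.zeros((600,800,3),np.uint8)
w[:, :400]=cv2.resize(a[170:290,250:330],(400,600),interpolation=2); w[:,400:]=cv2.resize(b[125:245,270:350],(400,600),interpolation=2)
cv2.imwrite("pics/c3.png",w)
```

```text
t 1.8 p [ 0.5866 -0.207   0.1185] w 0.0855 F [-0.1  0.6 -0.4] turn [-0.2  0.2  0. ] shift cm [ 0.12  0.12 -0.15]
```

View pics/c3.png

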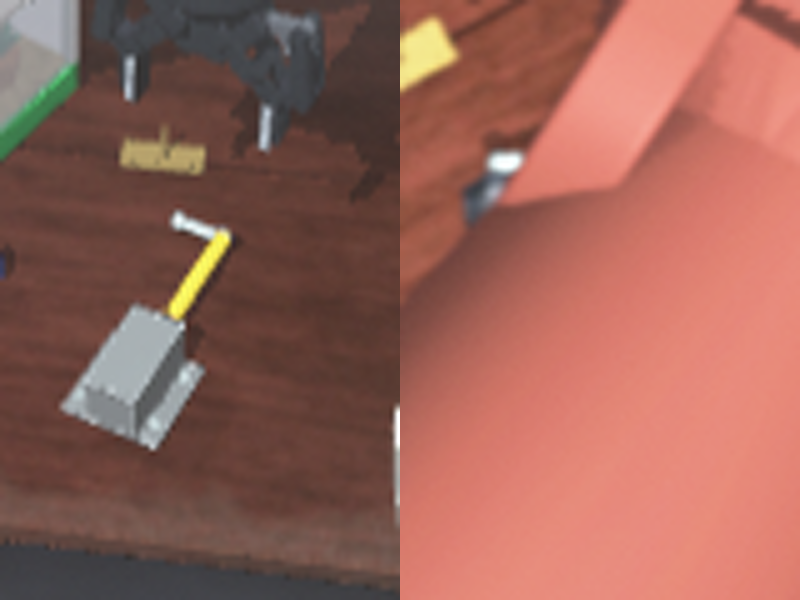

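The side crop shows the shaft (raw about (285..295, 217..233)) free, with the open fingertips above it at raw (276,190) and (303,200). The top view is covered by the arm.

Run:
```python
from h import *
o=manip.get_obs();p=np.array(o["ee_pos"]);R=Ro.from_rotvec(o["eef_rot"]).as_matrix()
for s in(1,-1): print(proj("side",p+R@[0,s*.0445,-.013]).round(1))
im=cv2.imread("pics/raw_s1.png");h=cv2.cvtColor(im,cv2.COLOR_BGR2HSV);m=cv2.inRange(h,(20,130,100),(35,255,255))
k=np.zeros_like(m);k[205:240,275:305]=m[205:240,275:305]
q=cv2.findNonZero(k).reshape(-1,2).astype(float);c=q.mean(0);w,v=np.linalg.eigh(np.cov((q-c).T));d=v[:,1];s=(q-c)@d
for e in(c+d*s.min(),c+d*s.max(),c): print(e.round(1),onplane("side",*e,.017).round(4))
```

```text
[301.8 205.4]
[276.9 196.1]
[294.1 217.1] [ 0.6332 -0.2029  0.017 ]
[284.  232.7] [ 0.5533 -0.2179  0.017 ]
[289.1 224.9] [ 0.5924 -0.2106  0.017 ]
```

Emit:
{"method": "servo_tool", "body": {
  "steps": [
    [0,[0,0,2],[0,0,0]],
    [0,[0,0,2.5],[0,0,0]],
    [0,[0,0,2.5],[0,0,0]],
    [0,[0,0,2],[0,0,0]],
    [0,[0,0,1],[0,0,0]],
    [0,[0,0,0.6],[0,0,0]],
    [0,[0,0,0],[0,0,0]]
  ]
}}

```text
t: 2.6
ee_pos: [0.5886, -0.2086, 0.0166]
eef_rot: [3.13, 0.268, 0.001]
force: [0.2, 0.3, 0.1]
gripper_width: 0.0854
grip_force: 0.0
```

Run:
```python
from h import *
plan([.588,-.208,.004],9.8)
a=grab("side","raw_s2.png")
o=manip.get_obs();p=np.array(o["ee_pos"]);R=Ro.from_rotvec(o["eef_rot"]).as_matrix()
for s in(1,-1): print(proj("side",p+R@[0,s*.0445,-.013]).round(1))
cv2.imwrite("pics/c4.png",cv2.resize(a[180:260,240:340],(800,640))[:600])
```

```text
t 2.6 p [ 0.5886 -0.2086  0.0166] w 0.0854 F [0.2 0.3 0.1] turn [ 0. -0.  0.] shift cm [-0.04 -0.07  1.26]
[300.1 227.3]
[276.5 218.1]
```

View pics/c4.png

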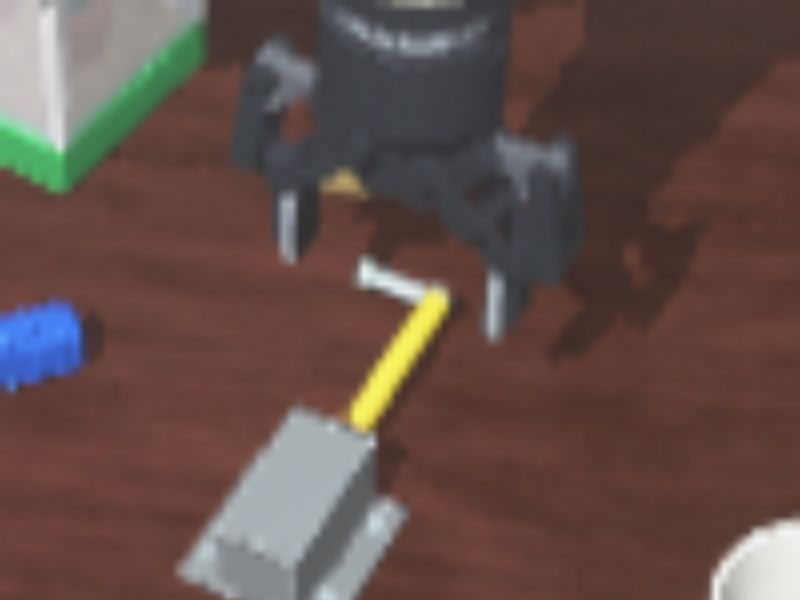

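Fingertips are at raw (276,212) and (302,222), straddling the pin end, about 5 px higher than predicted, so the open fingers end a little farther back than assumed. I go down and close, and the width will show whether the shaft is held.

Emit:
{"method": "servo_tool", "body": {
  "steps": [
    [0,[0,0,0.6],[0,0,0]],
    [0,[0,0,0.6],[0,0,0]],
    [120,[0,0,0],[0,0,0]],
    [200,[0,0,0],[0,0,0]],
    [255,[0,0,0],[0,0,0]],
    [255,[0,0,0],[0,0,0]],
    [255,[0,0,0],[0,0,0]],
    [255,[0,0,0],[0,0,0]],
    [255,[0,0,0],[0,0,0]],
    [255,[0,0,0],[0,0,0]]
  ]
}}

```text
t: 3.65
ee_pos: [0.5884, -0.2084, 0.0041]
eef_rot: [3.13, 0.269, 0.0]
force: [0.2, 1.4, 0.2]
gripper_width: -0.0003
grip_force: 0.0
```

Run:
```python
from h import *
plan([.588,-.208,.004],9.8)
a=grab("side","raw_s3.png")
print(manip.get_obs()["grip_force"])
cv2.imwrite("pics/c5.png",cv2.resize(a[180:260,240:340],(800,640))[:600])
```

```text
t 3.65 p [ 0.5884 -0.2084  0.0041] w -0.0003 F [0.2 1.4 0.2] turn [ 0. -0.  0.] shift cm [-0.03 -0.05  0.01]
0.0
```

View pics/c5.png

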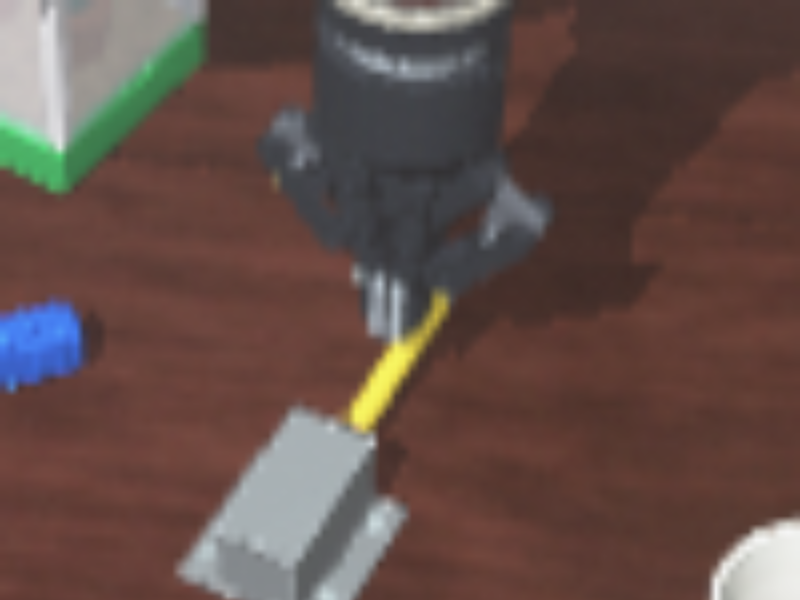

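The closed fingers end at raw about (288,222), on top of the shaft rather than around it: the fingers end above the reported TCP. I compute the true tip height.

Run:
```python
from h import *
o=manip.get_obs();p=np.array(o["ee_pos"])
print("pred tip",proj("side",p).round(1))
for z in(.004,.01,.016,.022,.028,.034):
    q=[p[0],p[1],z];print(z,proj("side",q).round(1),onplane("side",288.1,222.3,z).round(4))
print(o["q"],o["eef_rot"],o["effort"])
```

```text
pred tip [287.7 227.8]
0.004 [287.7 227.8] [ 0.6102 -0.1944  0.004 ]
0.01 [287.8 226.7] [ 0.6056 -0.1974  0.01  ]
0.016 [287.8 225.5] [ 0.6009 -0.2004  0.016 ]
0.022 [287.9 224.3] [ 0.5963 -0.2035  0.022 ]
0.028 [288.  223.1] [ 0.5917 -0.2065  0.028 ]
0.034 [288.1 221.9] [ 0.5871 -0.2095  0.034 ]
[-5.49562753e-01  2.27578598e-01 -1.09950632e-01  1.23316459e+00
 -3.05706065e-05  2.42079406e+00] [3.12999996e+00 2.68640819e-01 1.01116794e-04] [ 7.35514241e-04 -6.03915238e+01  4.88915527e+01  8.17489472e-04
 -2.42776259e-04  7.49028163e-05]
```

Emit:
{"method": "servo_tool", "body": {
  "steps": [
    [110,[0,0,0],[0,0,0]],
    [110,[0,0,0],[0,0,0]],
    [110,[0,0,0],[0,0,0]],
    [110,[0,0,0.5],[0,0,0]],
    [110,[0,0,0.5],[0,0,0]],
    [110,[0,0,0.4],[0,0,0]],
    [110,[0,0,0],[0,0,0]]
  ],
  "grip_force": 30
}}

```text
t: 4.4
ee_pos: [0.5877, -0.208, -0.011]
eef_rot: [-3.129, -0.269, 0.002]
force: [-0.4, 0.7, 0.5]
gripper_width: 0.0483
grip_force: 0.0
```

Emit:
{"method": "servo_tool", "body": {
  "steps": [
    [160,[0,0,0.2],[0,0,0]],
    [200,[0,0,0.2],[0,0,0]],
    [255,[0,0,0],[0,0,0]],
    [255,[0,0,0],[0,0,0]],
    [255,[0,0,0],[0,0,0]],
    [255,[0,0,0],[0,0,0]]
  ]
}}

```text
t: 5.0
ee_pos: [0.5885, -0.2085, -0.0137]
eef_rot: [3.13, 0.269, 0.0]
force: [-0.4, 0.8, 0.3]
gripper_width: -0.0001
grip_force: 0.0
```

Run:
```python
from h import *
a=grab("side","raw_s4.png")
cv2.imwrite("pics/c6.png",cv2.resize(a[195:245,260:327],(800,600),interpolation=cv2.INTER_CUBIC))
```

```text
(no output)
```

View pics/c6.png

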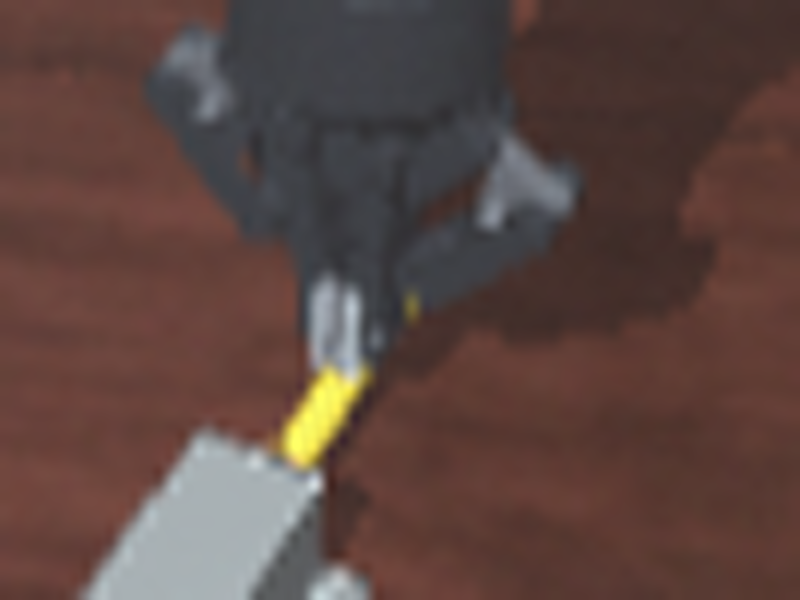

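The closed tips are at raw (288,226), still on top of the shaft (shadow separate), so the real fingertips sit about 37 mm above the reported TCP. I reopen, go 18 mm lower watching the force, and close.

Emit:
{"method": "servo_tool", "body": {
  "steps": [
    [110,[0,0,0],[0,0,0]],
    [110,[0,0,0],[0,0,0]],
    [110,[0,0,0],[0,0,0]],
    [110,[0,0,0.4],[0,0,0]],
    [110,[0,0,0.4],[0,0,0]],
    [110,[0,0,0.4],[0,0,0]],
    [110,[0,0,0],[0,0,0]]
  ],
  "grip_force": 30
}}

```text
t: 5.75
ee_pos: [0.5877, -0.208, -0.0269]
eef_rot: [-3.129, -0.269, 0.002]
force: [-0.2, 0.6, 0.7]
gripper_width: 0.0484
grip_force: 0.0
```

Emit:
{"method": "servo_tool", "body": {
  "steps": [
    [150,[0,0,0.3],[0,0,0]],
    [180,[0,0,0],[0,0,0]],
    [255,[0,0,0],[0,0,0]],
    [255,[0,0,0],[0,0,0]],
    [255,[0,0,0],[0,0,0]],
    [255,[0,0,0],[0,0,0]]
  ]
}}

```text
t: 6.35
ee_pos: [0.5884, -0.2084, -0.0288]
eef_rot: [3.13, 0.269, 0.0]
force: [0.3, -0.1, -0.0]
gripper_width: 0.0106
grip_force: 29.6
```

Emit:
{"method": "servo_tool", "body": {
  "steps": [
    [150,[0,0,0],[0,0,0]],
    [150,[0,0,0],[0,0,0]],
    [150,[0,0,0.3],[0,0,0]],
    [150,[0,0,0.3],[0,0,0]],
    [150,[0,0,0.2],[0,0,0]],
    [150,[0,0,0],[0,0,0]]
  ]
}}

```text
t: 6.95
ee_pos: [0.588, -0.2082, -0.0375]
eef_rot: [-3.13, -0.269, 0.001]
force: [-0.1, 1.0, 0.1]
gripper_width: 0.0351
grip_force: 0.0
```

Emit:
{"method": "servo_tool", "body": {
  "steps": [
    [200,[0,0,0],[0,0,0]],
    [255,[0,0,0],[0,0,0]],
    [255,[0,0,0],[0,0,0]],
    [255,[0,0,0],[0,0,0]]
  ]
}}

```text
t: 7.35
ee_pos: [0.5884, -0.2085, -0.0367]
eef_rot: [3.13, 0.269, 0.0]
force: [0.1, -0.7, -0.4]
gripper_width: 0.0106
grip_force: 29.2
```

The shaft is held (10.6 mm, same at two depths). I grip harder, lift 3 mm and draw it out.

Emit:
{"method": "servo_tool", "body": {
  "steps": [
    [255,[0,0,0],[0,0,0]],
    [255,[0,0,0],[0,0,0]],
    [255,[0,0,-0.3],[0,0,0]],
    [255,[0.5,0,0],[0,0,0]],
    [255,[1,0,0],[0,0,0]],
    [255,[1,0,0],[0,0,0]],
    [255,[1,0,0],[0,0,0]],
    [255,[1,0,0],[0,0,0]]
  ],
  "grip_force": 60
}}

```text
t: 8.15
ee_pos: [0.6338, -0.2004, -0.0341]
eef_rot: [-3.13, -0.269, -0.0]
force: [0.6, 0.4, -0.3]
gripper_width: 0.01
grip_force: 58.5
```

Emit:
{"method": "servo_tool", "body": {
  "steps": [
    [255,[1,0,0],[0,0,0]],
    [255,[1,0,0],[0,0,0]],
    [255,[1,0,0],[0,0,0]],
    [255,[1,0,0],[0,0,0]],
    [255,[0.5,0,0],[0,0,0]],
    [255,[0,0,0],[0,0,0]],
    [255,[0,0,0],[0,0,0]]
  ]
}}

```text
t: 8.85
ee_pos: [0.6769, -0.1929, -0.0342]
eef_rot: [-3.13, -0.269, 0.001]
force: [-0.8, 0.7, -0.9]
gripper_width: 0.0095
grip_force: 58.5
```

Run:
```python
from h import *
plan([.588,-.208,-.037],9.8)
a=grab("side","raw_s5.png");b=grab("top","raw_t5.png")
w=np.zeros((600,800,3),np.uint8)
w[:, :400]=cv2.resize(a[170:260,250:310],(400,600),interpolation=2); w[:,400:]=cv2.resize(b[100:220,270:350],(400,600),interpolation=2)
cv2.imwrite("pics/c7.png",w)
for n,im,(x0,y0,x1,y1) in(("side",a,(250,180,330,260)),("top",b,(270,100,350,240))):
    h=cv2.cvtColor(im,cv2.COLOR_BGR2HSV);m=cv2.inRange(h,(24,170,120),(35,255,255));k=np.zeros_like(m);k[y0:y1,x0:x1]=m[y0:y1,x0:x1]
    q=cv2.findNonZero(k)
    if q is not None:
        q=q.reshape(-1,2).astype(float);c=q.mean(0);ww,v=np.linalg.eigh(np.cov((q-c).T));d=v[:,1];s=(q-c)@d
        for e in(c+d*s.min(),c+d*s.max()): print(n,len(q),e.round(1),onplane(n,*e,.018).round(4))
```

```text
t 8.85 p [ 0.6769 -0.1929 -0.0342] w 0.0095 F [-0.8  0.7 -0.9] turn [-0.  0.  0.] shift cm [-9.02 -0.03  0.28]
side 1 [nan nan] [nan nan nan]
side 1 [nan nan] [nan nan nan]<stdin>:11: RuntimeWarning: Degrees of freedom <= 0 for slice
  c *= np.true_divide(1, fact)
  c *= np.true_divide(1, fact)
```

View pics/c7.png

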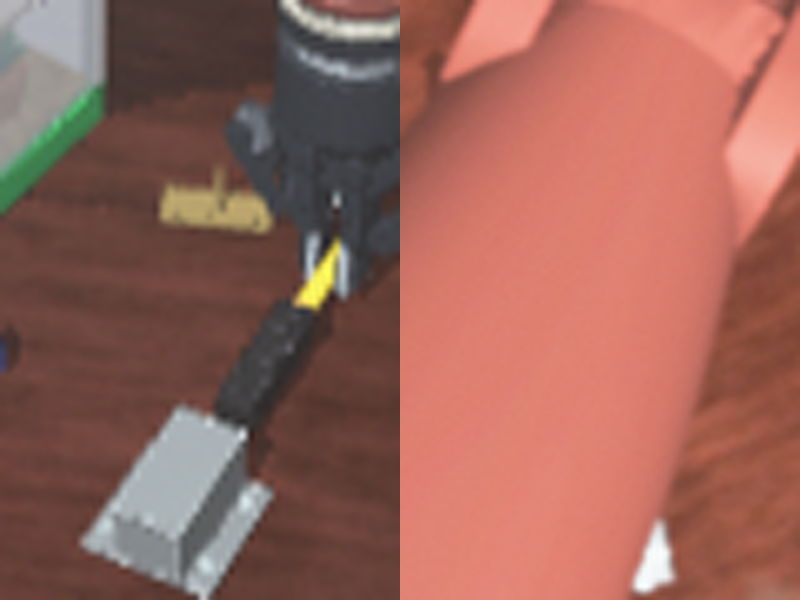

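The handle now lies clear just ahead of the sleeve mouth (crop (230,420) to (300,305)) with the fingers on the shaft. I pull 12 mm more, then set it down.

Emit:
{"method": "servo_tool", "body": {
  "steps": [
    [255,[0.6,0,0],[0,0,0]],
    [255,[0.6,0,0],[0,0,0]],
    [255,[0,0,0.2],[0,0,0]],
    [255,[0,0,0.2],[0,0,0]],
    [255,[0,0,0.1],[0,0,0]],
    [255,[0,0,0],[0,0,0]],
    [255,[0,0,0],[0,0,0]]
  ]
}}

```text
t: 9.65
ee_pos: [0.6889, -0.1909, -0.0386]
eef_rot: [-3.13, -0.269, -0.0]
force: [-1.7, 1.4, 2.1]
gripper_width: 0.0094
grip_force: 60.7
```

Run:
```python
from h import *
plan([.588,-.208,-.037],9.8)
print(manip.get_obs()["wrist_torque"])
for z in(0,.012,.024):print(onplane("side",284.5,233,z).round(4), onplane("side",250+300/6.667,170+305/6.667,z).round(4))
```

```text
t 9.65 p [ 0.6889 -0.1909 -0.0386] w 0.0094 F [-1.7  1.4  2.1] turn [ 0. -0.  0.] shift cm [-10.23  -0.04  -0.16]
[ 0.30664983  0.11619689 -0.05982167]
[ 0.5655 -0.2117  0.    ] [ 0.6541 -0.1931  0.    ]
[ 0.5567 -0.2175  0.012 ] [ 0.6444 -0.1991  0.012 ]
[ 0.548  -0.2234  0.024 ] [ 0.6347 -0.2052  0.024 ]
```

Emit:
{"method": "servo_tool", "body": {
  "steps": [
    [255,[0,0,0.1],[0,0,0]],
    [255,[0,0,0.1],[0,0,0]],
    [255,[0,0,0],[0,0,0]],
    [255,[0,0,0],[0,0,0]]
  ]
}}

```text
t: 10.05
ee_pos: [0.6889, -0.191, -0.0387]
eef_rot: [3.13, 0.269, 0.001]
force: [-8.3, 4.2, 16.2]
gripper_width: 0.0099
grip_force: 68.1
```

Emit:
{"method": "servo_tool", "body": {
  "steps": [
    [255,[0,0,-0.2],[0,0,0]],
    [255,[0,0,0],[0,0,0]],
    [200,[0,0,0],[0,0,0]],
    [150,[0,0,0],[0,0,0]],
    [110,[0,0,0],[0,0,0]],
    [110,[0,0,0],[0,0,0]],
    [110,[0,0,-1],[0,0,0]],
    [110,[0,0,-2.5],[0,0,0]],
    [90,[0,0,-2.5],[0,0,0]],
    [90,[0,0,0],[0,0,0]]
  ]
}}

```text
t: 11.05
ee_pos: [0.6915, -0.1923, 0.0266]
eef_rot: [3.126, 0.268, 0.009]
force: [0.9, -0.4, 1.4]
gripper_width: 0.0554
grip_force: 0.0
```

```bash
cat >> h.py <<'E'
def blob(n,im,lo,hi,roi,z):
    h=cv2.cvtColor(im,cv2.COLOR_BGR2HSV);m=cv2.inRange(h,lo,hi);x0,y0,x1,y1=roi;k=np.zeros_like(m);k[y0:y1,x0:x1]=m[y0:y1,x0:x1]
    N,L,S,C=cv2.connectedComponentsWithStats(k)
    for i in np.argsort(-S[1:,4])[:3]+1:
        if S[i,4]<6: continue
        q=np.argwhere(L==i)[:,::-1].astype(float);c=q.mean(0);d=np.linalg.eigh(np.cov((q-c).T))[1][:,1];s=(q-c)@d
        a,b=c+d*s.min(),c+d*s.max()
        print(n,S[i,4],"c",c.round(1),"ends",a.round(1),b.round(1),"->",onplane(n,*c,z).round(4),onplane(n,*a,z).round(4),onplane(n,*b,z).round(4))
E
python3 - <<'E'
from h import *
plan([.612,-.2045,.03],9.8)
a=grab("side","raw_s6.png")
blob("side",a,(22,150,100),(35,255,255),(270,180,330,245),.017)
print("dark");blob("side",a,(0,0,0),(179,110,75),(270,205,315,245),.018)
E
```

```text
t 11.05 p [ 0.6915 -0.1923  0.0266] w 0.0554 F [ 0.9 -0.4  1.4] turn [ 0.2 -0.3  0. ] shift cm [-8.05 -0.15 -0.34]
side 58 c [301.6 207.2] ends [306.4 200.3] [297. 214.] -> [ 0.6895 -0.196   0.017 ] [ 0.7294 -0.1895  0.017 ] [ 0.6516 -0.2022  0.017 ]
dark
side 150 c [291.4 223.5] ends [299.1 213.3] [284.9 232.2] -> [ 0.6021 -0.2136  0.018 ] [ 0.6581 -0.2066  0.018 ] [ 0.5562 -0.2194  0.018 ]
```

The pole lies flat about 97 mm farther out, with its origin near (.602,-.208). Now I regrasp at the handle.

Emit:
{"method": "servo_tool", "body": {
  "steps": [
    [90,[-2,0,0],[0,0,0]],
    [90,[-2.5,0,0],[0,0,0]],
    [90,[-2.5,0,0],[0,0,0]],
    [90,[-1.5,0,0],[0,0,0]],
    [90,[0,0,1.5],[0,0,0]],
    [90,[0,0,2],[0,0,0]],
    [90,[0,0,1.5],[0,0,0]],
    [90,[0,0,0.8],[0,0,0]],
    [90,[0,0,0.4],[0,0,0]],
    [90,[0,0,0],[0,0,0]]
  ],
  "grip_force": 40
}}

```text
t: 12.1
ee_pos: [0.605, -0.2052, -0.0415]
eef_rot: [-3.13, -0.269, 0.001]
force: [0.2, 0.8, 0.2]
gripper_width: 0.0555
grip_force: 0.0
```

Emit:
{"method": "servo_tool", "body": {
  "steps": [
    [160,[0,0,0],[0,0,0]],
    [200,[0,0,0],[0,0,0]],
    [255,[0,0,0],[0,0,0]],
    [255,[0,0,0],[0,0,0]],
    [255,[0,0,0],[0,0,0]]
  ]
}}

```text
t: 12.6
ee_pos: [0.6065, -0.2059, -0.0389]
eef_rot: [3.129, 0.269, 0.004]
force: [0.5, 1.8, 6.0]
gripper_width: 0.0209
grip_force: 41.9
```

Run:
```python
from h import *
plan([.607,-.207,-.036],9.8)
```

```text
t 12.6 p [ 0.6065 -0.2059 -0.0389] w 0.0209 F [0.5 1.8 6. ] turn [ 0.1 -0.1  0. ] shift cm [ 0.03  0.11 -0.29]
```

Emit:
{"method": "servo_tool", "body": {
  "steps": [
    [255,[0,0,0],[0,0,0]],
    [255,[0,0,0],[0,0,0]],
    [255,[0,0,-1],[0,0,0]],
    [255,[0,0,-2],[0,0,0]],
    [255,[0,0,-3],[0,0,0]],
    [255,[0,0,-3],[0,0,2]],
    [255,[0,0,-3],[0,0,2]],
    [255,[0,0,-3],[0,0,2]],
    [255,[0,0,-3],[0,0,1.1]],
    [255,[0,0,-2],[0,0,0]]
  ],
  "grip_force": 80
}}

```text
t: 13.6
ee_pos: [0.6057, -0.2059, 0.1627]
eef_rot: [3.139, 0.073, 0.004]
force: [1.0, 0.0, -0.2]
gripper_width: 0.0204
grip_force: 78.6
```

Run:
```python
from h import *
plan([.589,-.05,.206],2.7)
a=grab("side","raw_s7.png");b=grab("top","raw_t7.png")
o=manip.get_obs();p=o["ee_pos"];print("pred hook root",proj("side",[p[0]+.123,p[1]+.006,p[2]+.051]),proj("top",[p[0]+.123,p[1]+.006,p[2]+.051]))
blob("side",a,(22,150,100),(35,255,255),(270,120,350,245),p[2]+.051)
blob("top",b,(22,150,100),(35,255,255),(260,80,350,245),p[2]+.051)
```

```text
t 13.6 p [ 0.6057 -0.2059  0.1627] w 0.0204 F [ 1.   0.  -0.2] turn [ 0.1 -0.1 -0. ] shift cm [ -0.93 -15.65  -4.33]
pred hook root [313.46236147 158.74637094] [313.7250609   99.86974264]
side 14 c [313.2 160.2] ends [314.7 158.7] [311.7 161.7] -> [ 0.7228 -0.204   0.2146] [ 0.7324 -0.2036  0.2146] [ 0.7132 -0.2045  0.2146]
side 7 c [304.6 168.7] ends [304.8 167. ] [304.4 170.1] -> [ 0.6694 -0.2061  0.2146] [ 0.6771 -0.2019  0.2146] [ 0.6635 -0.2094  0.2146]
top 25 c [311.8 101. ] ends [313.   97.6] [310.4 104.8] -> [ 0.7271 -0.1961  0.2146] [ 0.7348 -0.1987  0.2146] [ 0.7184 -0.1931  0.2146]
```

Emit:
{"method": "servo_tool", "body": {
  "steps": [
    [255,[0,0,-2],[0,0,0]],
    [255,[0,-1.5,-2.3],[0,0,0]],
    [255,[-0.5,-2.5,0],[0,0,0]],
    [255,[-0.5,-2.5,0],[0,0,0]],
    [255,[0,-2.5,0],[0,0,0]],
    [255,[0,-2.5,0],[0,0,0]],
    [255,[0,-2.5,0],[0,0,0]],
    [255,[0,-2,0],[0,0,0]],
    [255,[0,-1.5,0],[0,0,0]],
    [255,[0,0,0],[0,0,0]]
  ]
}}

```text
t: 14.7
ee_pos: [0.5864, -0.0295, 0.2016]
eef_rot: [-3.14, -0.077, 0.001]
force: [-0.5, -0.9, -1.1]
gripper_width: 0.0206
grip_force: 78.6
```

Run:
```python
from h import *
plan([.587,.047,.206],2.7)
a=grab("side","raw_s8.png");b=grab("top","raw_t8.png")
w=np.zeros((600,800,3),np.uint8)
w[:, :400]=cv2.resize(a[80:200,210:290],(400,600),interpolation=2); w[:,400:]=cv2.resize(b[50:170,170:250],(400,600),interpolation=2)
cv2.imwrite("pics/c8.png",w)
p=manip.get_obs()["ee_pos"];z=p[2]+.051
print(proj("side",[p[0]+.126,p[1]+.006,z]),proj("top",[p[0]+.126,p[1]+.006,z]))
blob("side",a,(22,150,100),(35,255,255),(200,80,350,205),z)
blob("top",b,(22,150,100),(35,255,255),(195,50,350,245),z)
print("ring");blob("side",a,(14,120,80),(30,255,255),(236,100,258,133),.257);blob("top",b,(14,120,80),(30,255,255),(178,80,200,112),.257)
```

```text
t 14.7 p [ 0.5864 -0.0295  0.2016] w 0.0206 F [-0.5 -0.9 -1.1] turn [-0.   0.   0.1] shift cm [ 0.42 -7.64 -0.44]
[268.31388217 132.51713702] [234.43280022 100.96873713]
side 21 c [282.9  92.7] ends [282.9  89. ] [282.9  96. ] -> [0.9567 0.0925 0.2527] [0.9793 0.1092 0.2527] [0.9367 0.0777 0.2527]
side 21 c [296.   93.4] ends [296.4  89.8] [295.5  97.1] -> [0.983  0.0496 0.2527] [1.0064 0.0639 0.2527] [0.9596 0.0353 0.2527]
side 19 c [266.9 134.2] ends [269.2 132.1] [264.5 136.5] -> [ 0.7021 -0.0277  0.2527] [ 0.7164 -0.0263  0.2527] [ 0.6868 -0.0292  0.2527]
top 171 c [234.8 230.4] ends [243.3 218.5] [226.1 242.5] -> [ 0.4367 -0.0328  0.2527] [ 0.462  -0.0501  0.2527] [ 0.411  -0.0151  0.2527]
ring
```

Run:
```python
from h import *
for f,pts in(("t0",[(188,100),(187,95),(189,105)]),("t8",[(188,100),(187,95),(189,105)]),("s0",[(247,126),(244,125),(250,125)]),("s8",[(247,126),(244,125),(250,125),(247,115),(247,108),(247,104),(247,100)])):
    im=cv2.imread(f"pics/raw_{f}.png");h=cv2.cvtColor(im,cv2.COLOR_BGR2HSV);print(f,[h[v,u].tolist() for u,v in pts])
def m(f,r):
    x0,y0,x1,y1=r;h=cv2.cvtColor(cv2.imread(f"pics/raw_{f}.png"),cv2.COLOR_BGR2HSV)[y0:y1,x0:x1]
    for i,row in enumerate(cv2.inRange(h,(12,120,60),(26,255,255))): print(y0+i,"".join("#" if v else "." for v in row))
print("side t8");m("s8",(234,95,266,140))
print("top0");m("t0",(178,82,200,112))
```

```text
t0 [[24, 151, 244], [26, 143, 248], [22, 155, 234]]
t8 [[4, 116, 235], [4, 118, 234], [4, 118, 236]]
s0 [[18, 121, 147], [18, 126, 170], [12, 104, 96]]
s8 [[113, 28, 72], [109, 28, 74], [110, 22, 69], [113, 26, 77], [114, 18, 69], [26, 19, 202], [3, 105, 122]]
side t8
95 ................................
96 ................................
97 ................................
98 ................................
99 ................................
100 ................................
101 ................................
102 ................................
103 ................................
104 ................................
105 ................................
106 ................................
107 ................................
108 ................................
109 ................................
110 ................................
111 ................................
112 ................................
113 ................................
114 ................................
115 ................................
116 ................................
117 ..................
[... 925 characters left out ...]
............
86 ......................
87 ......................
88 ......................
89 ..........#...........
90 ........####..........
91 .......######.........
92 ......#######.........
93 ......########........
94 ......########........
95 ......##.#####........
96 ......##..#####.......
97 ......##..#####.......
98 ......##..#####.......
99 ......##..#####.......
100 ......##..#####.......
101 ......##..#####.......
102 ......##..#####.......
103 ......##..####........
104 ......##..###.........
105 .......##.###.........
106 ..........###.........
107 ...........#..........
108 ...........#..........
109 ...........#..........
110 ......................
111 ......................
```

Run:
```python
from h import *
for f in("s1","s3","s5","s6","s7"):
    h=cv2.cvtColor(cv2.imread(f"pics/raw_{f}.png"),cv2.COLOR_BGR2HSV);m=cv2.inRange(h,(12,110,60),(28,255,255))[98:135,234:264]
    q=np.argwhere(m); print(f,len(q), (q.min(0)[::-1]+[234,98]).tolist() if len(q) else "", (q.max(0)[::-1]+[234,98]).tolist() if len(q) else "")
    best=m if len(q) and f=="s7" else None
    if best is not None:
        for i,row in enumerate(best): print(98+i,"".join("#" if v else "." for v in row))
h=cv2.cvtColor(cv2.imread("pics/raw_t7.png"),cv2.COLOR_BGR2HSV);m=cv2.inRange(h,(12,110,60),(30,255,255))[80:114,176:202];q=np.argwhere(m)
print("t7",len(q),q.min(0)[::-1]+[176,80] if len(q) else"",q.max(0)[::-1]+[176,80] if len(q) else "")
```

```text
s1 58 [244, 116] [251, 127]
s3 1 [248, 127] [248, 127]
s5 10 [244, 125] [249, 127]
s6 58 [244, 116] [251, 127]
s7 58 [244, 116] [251, 127]
98 ..............................
99 ..............................
100 ..............................
101 ..............................
102 ..............................
103 ..............................
104 ..............................
105 ..............................
106 ..............................
107 ..............................
108 ..............................
109 ..............................
110 ..............................
111 ..............................
112 ..............................
113 ..............................
114 ..............................
115 ..............................
116 .............####.............
117 ............#####.............
118 ...........#######............
119 ...........###.###............
120 ..........###...##............
121 ..........###...##............
122 ..........##...###............
123 ..........##...##.............
124 ..........##...##.............
125 ..........##..##..............
126 ..........######..............
127 ............###...............
128 ..............................
129 ..............................
130 ..............................
131 ..............................
132 ..............................
133 ..............................
134 ..............................
t7 138 [184  89] [192 109]
```

Run:
```python
from h import *
r,g=tri((247.6,121.6),(188.2,99.2));print("ring",r.round(4),g.round(4),"dist from hinge",np.hypot(r[0]-.682,r[2]-.146))
# pole end in s7/t7, TCP (.6057,-.2059,.1627): same-camera comparison
e,g=tri((314.7,158.7),(313,97.6));print("pole end",e.round(4),g.round(4))
for s,t in(((313.2,160.2),(311.8,101)),):
    e,g=tri(s,t);print(e.round(4),g.round(4))
m=cv2.inRange(cv2.cvtColor(cv2.imread("pics/raw_t7.png"),cv2.COLOR_BGR2HSV),(22,150,100),(35,255,255))[90:125,298:325]
for i,row in enumerate(m): print(90+i,"".join("#" if v else "." for v in row))
m=cv2.inRange(cv2.cvtColor(cv2.imread("pics/raw_s7.png"),cv2.COLOR_BGR2HSV),(22,150,100),(35,255,255))[150:180,296:325]
for i,row in enumerate(m): print(150+i,"".join("#" if v else "." for v in row))
```

```text
ring [0.7158 0.072  0.255 ] 0.0047 dist from hinge 0.11416142692298137
pole end [ 0.737  -0.2     0.2096] 0.0016
[ 0.7305 -0.1982  0.2064] 0.0025
90 ...........................
91 ...........................
92 ...........................
93 ...........................
94 ...........................
95 ...........................
96 ...........................
97 ...........................
98 ..............###..........
99 .............####..........
100 ............####...........
101 ............####...........
102 ............####...........
103 ............###............
104 .............##............
105 .............#.............
106 ...........................
107 ...........................
108 ...........................
109 ...........................
110 ...........................
111 ...........................
112 ...........................
113 ...........................
114 ...........................
115 ...........................
116 ...........................
117 ...........................
118 ...........................
119 ...........................
120 
[... 475 characters left out ...]
........###.........
160 ................####.........
161 ...............####..........
162 ................##...........
163 .............................
164 .............................
165 .............................
166 .............................
167 .........#...................
168 ........##...................
169 ........##...................
170 ........##...................
171 .............................
172 .............................
173 .............................
174 .............................
175 .............................
176 .............................
177 .............................
178 .............................
179 .............................
```

Ring triangulates to (.715,.072,.255), 114 mm from the hinge line as it should be. The hook pin sits about (+.1275,+.024,+.049) from the reported TCP, so the target TCP is (.588,.048,.207).

Emit:
{"method": "servo_tool", "body": {
  "steps": [
    [255,[0.3,0,-0.5],[0,0,0]],
    [255,[0.2,-1,0],[0,0,0]],
    [255,[0,-1.5,0],[0,0,0]],
    [255,[0,-1,0],[0,0,0]],
    [255,[0,0,0],[0,0,0]],
    [255,[0,0,0],[0,0,0]]
  ]
}}

```text
t: 15.4
ee_pos: [0.5901, 0.0045, 0.2071]
eef_rot: [3.14, 0.076, -0.0]
force: [0.5, 0.2, -2.2]
gripper_width: 0.0208
grip_force: 78.6
```

Run:
```python
from h import *
plan([.588,.048,.207],2.7)
a=grab("side","raw_s9.png");b=grab("top","raw_t9.png")
for n,im in(("s",a),("t",b)):
    x0,y0,x1,y1=(236,105,270,140) if n=="s" else (176,84,240,114)
    g=cv2.inRange(cv2.cvtColor(im,cv2.COLOR_BGR2HSV),(12,110,60),(30,255,255))[y0:y1,x0:x1]
    for i,row in enumerate(g): print(y0+i,"".join("#" if v else "." for v in row)) if row.any() else None
```

```text
t 15.4 p [0.5901 0.0045 0.2071] w 0.0208 F [ 0.5  0.2 -2.2] turn [0.  0.  0.1] shift cm [-0.   -4.35  0.01]
117 .............##...................
118 .............###..................
119 ..............##..................
120 ..............##..................
121 ..............##..................
122 ..............##..................
123 ..............#...................
124 ..............#...................
127 ........................###.......
128 ......................######......
129 .....................#######......
130 .....................#####........
131 ....................#####.........
132 ....................####..........
133 ...................###............
134 ..................##..............
135 ..................#...............
```

Emit:
{"method": "servo_tool", "body": {
  "steps": [
    [255,[0,-0.5,0],[0,0,0]],
    [255,[0,-0.5,0],[0,0,0]],
    [255,[0,-0.5,0],[0,0,0]],
    [255,[0,-0.4,0],[0,0,0]],
    [255,[0,-0.3,0],[0,0,0]],
    [255,[0,0,0],[0,0,0]],
    [255,[0,0,0],[0,0,0]]
  ]
}}

```text
t: 16.2
ee_pos: [0.5891, 0.026, 0.2071]
eef_rot: [3.141, 0.075, 0.0]
force: [0.6, -0.7, -0.5]
gripper_width: 0.0202
grip_force: 78.6
```

Run:
```python
from h import *
plan([.588,.048,.207],2.7)
p=np.array(manip.get_obs()["ee_pos"]);h=p+[.1275,.006,.049]
print("root",proj("side",h),"ball",proj("side",h+[-.0015,.034,0]),"ring",proj("side",[.715,.072,.255]))
a=grab("side","raw_s10.png")
cv2.imwrite("pics/c10.png",cv2.resize(a[100:145,230:290],(800,600),interpolation=cv2.INTER_CUBIC))
```

```text
t 16.2 p [0.5891 0.026  0.2071] w 0.0202 F [ 0.6 -0.7 -0.5] turn [ 0. -0.  0.] shift cm [-0.01 -2.2   0.01]
root [255.91694944 125.26299597] ball [248.099596   122.06376429] ring [246.78082319 121.76246848]
```

View pics/c10.png

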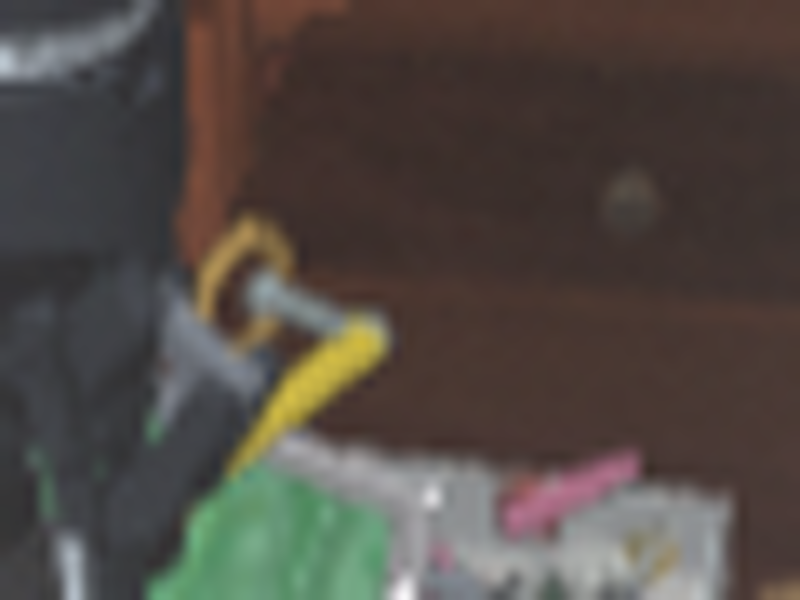

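The ball tip (262,292 in the crop) is at the ring's mouth and heads for its centre (247,285) with no contact force. I finish the insertion.

Emit:
{"method": "servo_tool", "body": {
  "steps": [
    [255,[0,-0.5,0],[0,0,0]],
    [255,[0,-0.5,0],[0,0,0]],
    [255,[0,-0.5,0],[0,0,0]],
    [255,[0,-0.4,0],[0,0,0]],
    [255,[0,-0.3,0],[0,0,0]],
    [255,[0,0,0],[0,0,0]],
    [255,[0,0,0],[0,0,0]]
  ]
}}

```text
t: 16.95
ee_pos: [0.5881, 0.048, 0.2071]
eef_rot: [3.141, 0.075, 0.0]
force: [-0.0, -0.2, -0.8]
gripper_width: 0.0207
grip_force: 78.6
```

Run:
```python
from h import *
plan([.588,.048,.207],2.7)
# arc waypoints: TCP shifts in tool x,z (cm) per step, from th0
h=np.array([.684,.146]);th0=np.arctan2(.256-.146,-(.714-.684));print("th0",th0)
th=np.linspace(th0,0,25);r=.115
x=h[0]-r*np.cos(th);z=h[1]+r*np.sin(th)
for i in range(1,25):print(i,round(th[i],2),"dx %.2f dz(tool) %.2f"%((x[i]-x[i-1])*100,-(z[i]-z[i-1])*100),"cum",((x[i]-x[0])*100).round(2),((z[i]-z[0])*100).round(2))
```

```text
t 16.95 p [0.5881 0.048  0.2071] w 0.0207 F [-0.  -0.2 -0.8] turn [ 0. -0.  0.] shift cm [-0.01  0.    0.01]
th0 1.8370483759458212
1 1.76 dx -0.86 dz(tool) -0.20 cum -0.86 0.2
2 1.68 dx -0.87 dz(tool) -0.13 cum -1.73 0.33
3 1.61 dx -0.88 dz(tool) -0.07 cum -2.6 0.4
4 1.53 dx -0.88 dz(tool) 0.00 cum -3.48 0.4
5 1.45 dx -0.88 dz(tool) 0.07 cum -4.36 0.33
6 1.38 dx -0.87 dz(tool) 0.14 cum -5.23 0.19
7 1.3 dx -0.86 dz(tool) 0.20 cum -6.09 -0.01
8 1.22 dx -0.84 dz(tool) 0.27 cum -6.93 -0.28
9 1.15 dx -0.82 dz(tool) 0.33 cum -7.74 -0.61
10 1.07 dx -0.79 dz(tool) 0.39 cum -8.53 -1.0
11 1.0 dx -0.76 dz(tool) 0.45 cum -9.29 -1.45
12 0.92 dx -0.72 dz(tool) 0.51 cum -10.01 -1.96
13 0.84 dx -0.68 dz(tool) 0.56 cum -10.68 -2.52
14 0.77 dx -0.63 dz(tool) 0.61 cum -11.32 -3.13
15 0.69 dx -0.59 dz(tool) 0.66 cum -11.9 -3.78
16 0.61 dx -0.53 dz(tool) 0.70 cum -12.44 -4.48
17 0.54 dx -0.48 dz(tool) 0.74 cum -12.91 -5.22
18 0.46 dx -0.42 dz(tool) 0.77 cum -13.33 -6.0
19 0.38 dx -0.36 dz(tool) 0.80 cum -13.69 -6.8
20 0.31 dx -0.30 dz(tool) 0.83 cum -13.99 -7.63
21 0.23 dx -0.23 dz(tool) 0.85 cum -14.22 -8.48
22 0.15 dx -0.17 dz(tool) 0.86 cum -14.39 -9.34
23 0.08 dx -0.10 dz(tool) 0.87 cum -14.49 -10.22
24 0.0 dx -0.03 dz(tool) 0.88 cum -14.53 -11.09
```

Emit:
{"method": "servo_tool", "body": {
  "steps": [
    [255,[-0.9,0,-0.2],[0,0,0]],
    [255,[-0.9,0,-0.1],[0,0,0]],
    [255,[-0.9,0,-0.1],[0,0,0]],
    [255,[-0.9,0,0],[0,0,0]],
    [255,[-0.9,0,0.1],[0,0,0]],
    [255,[-0.8,0,0.1],[0,0,0]],
    [255,[-0.8,0,0.2],[0,0,0]],
    [255,[-0.8,0,0.3],[0,0,0]],
    [255,[-0.8,0,0.3],[0,0,0]],
    [255,[-0.8,0,0.4],[0,0,0]]
  ]
}}

```text
t: 17.95
ee_pos: [0.5026, 0.0439, 0.1969]
eef_rot: [3.141, 0.074, 0.0]
force: [0.6, -0.6, 0.2]
gripper_width: 0.0207
grip_force: 78.6
```

```bash
cat >> h.py <<'E'
def green(f,n="side"):
    im=grab(n,f);o=manip.get_obs();h=cv2.cvtColor(im,cv2.COLOR_BGR2HSV)
    x0,y0,x1,y1=(200,100,300,205) if n=="side" else (150,80,260,190)
    for nm,lo,hi in(("green",(50,90,80),(85,255,255)),("brass",(12,110,60),(23,255,255)),("yellow",(24,150,100),(35,255,255))):
        m=cv2.inRange(h,lo,hi);k=np.zeros_like(m);k[y0:y1,x0:x1]=m[y0:y1,x0:x1];N,L,S,C=cv2.connectedComponentsWithStats(k)
        print(n,nm,[S[i].tolist()+C[i].round(1).tolist() for i in np.argsort(-S[1:,4])[:3]+1 if S[i,4]>4])
E
python3 - <<'E'
from h import *
plan([.588,.048,.207],2.7); p=np.array(manip.get_obs()["ee_pos"])
print("hookmid",p+[.1265,.024,.049],proj("side",p+[.1265,.024,.049]).round(1),proj("top",p+[.1265,.024,.049]).round(1))
green("raw_s11.png");green("raw_t11.png","top")
E
```

```text
t 17.95 p [0.5026 0.0439 0.1969] w 0.0207 F [ 0.6 -0.6  0.2] turn [ 0. -0.  0.] shift cm [ 8.55 -0.   -1.01]
hookmid [0.62908357 0.06794363 0.24592062] [231.6 135.6] [190.5 139.5]
side green [[213, 182, 52, 22, 292, 239.1, 192.5]]
side brass [[231, 127, 8, 12, 31, 234.5, 131.4], [222, 100, 2, 12, 22, 222.5, 105.1], [226, 100, 3, 2, 6, 227.0, 100.5]]
side yellow [[227, 137, 11, 10, 35, 231.8, 141.0]]
top green [[201, 168, 35, 3, 55, 217.0, 169.1], [193, 126, 27, 3, 50, 206.1, 126.9], [235, 131, 2, 20, 34, 235.6, 139.3]]
top brass [[200, 135, 23, 24, 281, 211.5, 146.7], [183, 126, 12, 34, 184, 189.5, 144.4], [199, 174, 4, 7, 23, 200.6, 177.3]]
top yellow [[195, 140, 6, 28, 150, 197.6, 152.5]]
```

The ring has moved with the hook (side brass from (247,121) to (234,132)). Continue the arc.

Emit:
{"method": "servo_tool", "body": {
  "steps": [
    [255,[-0.8,0,0.4],[0,0,0]],
    [255,[-0.7,0,0.5],[0,0,0]],
    [255,[-0.7,0,0.6],[0,0,0]],
    [255,[-0.6,0,0.6],[0,0,0]],
    [255,[-0.6,0,0.7],[0,0,0]],
    [255,[-0.5,0,0.7],[0,0,0]],
    [255,[-0.5,0,0.7],[0,0,0]],
    [255,[-0.4,0,0.8],[0,0,0]],
    [255,[-0.4,0,0.8],[0,0,0]],
    [255,[-0.3,0,0.8],[0,0,0]]
  ]
}}

```text
t: 19.05
ee_pos: [0.4479, 0.0414, 0.1303]
eef_rot: [3.141, 0.074, -0.0]
force: [0.2, 0.7, -0.8]
gripper_width: 0.0206
grip_force: 78.6
```

Run:
```python
from h import *
plan([.588,.048,.207],2.7); p=np.array(manip.get_obs()["ee_pos"])
print("hookmid",p+[.1265,.024,.049],proj("side",p+[.1265,.024,.049]).round(1),proj("top",p+[.1265,.024,.049]).round(1))
print("shut ring",proj("side",[.569,.063,.146]).round(1),proj("top",[.569,.063,.146]).round(1))
green("raw_s12.png");green("raw_t12.png","top")
```

```text
t 19.05 p [0.4479 0.0414 0.1303] w 0.0206 F [ 0.2  0.7 -0.8] turn [0. 0. 0.] shift cm [14.02 -0.   -7.67]
hookmid [0.57441797 0.06536608 0.17932493] [222.6 159.2] [196.7 168. ]
shut ring [222.8 167.7] [200.2 171.7]
side green [[213, 182, 52, 22, 283, 239.3, 192.6], [223, 147, 30, 12, 100, 237.1, 151.8]]
side brass [[222, 100, 2, 12, 23, 222.5, 105.3], [221, 152, 4, 11, 15, 222.2, 157.3], [215, 100, 1, 9, 9, 215.0, 104.0]]
side yellow [[218, 161, 11, 9, 30, 223.1, 164.6]]
top green [[173, 127, 48, 25, 1118, 196.7, 139.0], [235, 131, 2, 20, 34, 235.6, 139.3], [218, 168, 18, 2, 25, 227.2, 168.7]]
top brass [[192, 159, 9, 31, 96, 196.2, 171.1], [206, 171, 2, 19, 23, 206.8, 179.2], [204, 157, 19, 2, 19, 213.0, 157.2]]
top yellow [[201, 169, 6, 21, 120, 203.4, 179.3]]
```

Emit:
{"method": "servo_tool", "body": {
  "steps": [
    [255,[-0.2,0,0.8],[0,0,0]],
    [255,[-0.2,0,0.8],[0,0,0]],
    [255,[-0.1,0,0.8],[0,0,0]],
    [255,[0,0,0.7],[0,0,0]],
    [255,[0,0,0.5],[0,0,0]],
    [255,[0,0,0],[0,0,0]],
    [255,[0,0,0],[0,0,0]]
  ]
}}

```text
t: 19.85
ee_pos: [0.4432, 0.0411, 0.0951]
eef_rot: [3.141, 0.074, -0.0]
force: [-0.3, -0.3, -1.1]
gripper_width: 0.0206
grip_force: 78.6
```

Emit:
{"method": "servo_tool", "body": {
  "steps": [
    [255,[0,0,0.3],[0,0,0]],
    [255,[0,0,0.2],[0,0,0]],
    [255,[0,0,0.2],[0,0,0]],
    [255,[0,0,0],[0,0,0]],
    [255,[0,0,0],[0,0,0]]
  ]
}}

```text
t: 20.35
ee_pos: [0.4432, 0.0411, 0.088]
eef_rot: [3.141, 0.074, -0.0]
force: [-0.8, 0.1, -0.8]
gripper_width: 0.0207
grip_force: 78.6
```

Run:
```python
from h import *
plan([.588,.048,.207],2.7); p=np.array(manip.get_obs()["ee_pos"]);print(manip.get_obs()["wrist_torque"])
print("hookmid",p+[.1265,.024,.049],proj("side",p+[.1265,.024,.049]).round(1),proj("top",p+[.1265,.024,.049]).round(1))
green("raw_s13.png");green("raw_t13.png","top")
```

```text
t 20.35 p [0.4432 0.0411 0.088 ] w 0.0207 F [-0.8  0.1 -0.8] turn [0. 0. 0.] shift cm [ 14.5  -0.  -11.9]
[-0.0086978   0.03585463 -0.02735041]
hookmid [0.5696587  0.06513685 0.13701782] [222.6 169.4] [200.  171.7]
side green [[215, 183, 50, 21, 263, 240.6, 192.9], [220, 147, 34, 14, 176, 234.8, 154.0]]
side brass [[222, 100, 2, 12, 23, 222.5, 105.3], [220, 163, 8, 11, 20, 222.9, 167.4], [214, 100, 2, 9, 17, 214.5, 103.8]]
side yellow [[219, 171, 10, 9, 25, 223.0, 174.7]]
top green [[175, 128, 47, 28, 1268, 197.8, 141.5], [235, 131, 2, 21, 35, 235.6, 139.6], [236, 154, 2, 7, 13, 236.5, 157.2]]
top brass [[195, 165, 9, 25, 89, 199.2, 175.6], [209, 172, 2, 18, 25, 209.7, 179.3], [258, 137, 2, 7, 10, 258.6, 139.9]]
top yellow [[204, 172, 6, 18, 100, 206.4, 180.9]]
```

Emit:
{"method": "servo_tool", "body": {
  "steps": [
    [255,[0,0,0.15],[0,0,0]],
    [255,[0,0,0.15],[0,0,0]],
    [255,[0,0,0],[0,0,0]],
    [255,[0,0,0],[0,0,0]]
  ]
}}

```text
t: 20.85
ee_pos: [0.4434, 0.0411, 0.0853]
eef_rot: [3.141, 0.074, 0.001]
force: [-0.8, -0.5, 2.3]
gripper_width: 0.0202
grip_force: 78.9
```

Emit:
{"method": "servo_tool", "body": {
  "steps": [
    [255,[0,0,0.15],[0,0,0]],
    [255,[0,0,0.1],[0,0,0]],
    [255,[0,0,0],[0,0,0]],
    [255,[0,0,0],[0,0,0]]
  ]
}}

```text
t: 21.25
ee_pos: [0.4436, 0.0411, 0.0829]
eef_rot: [3.141, 0.074, 0.001]
force: [-1.4, -0.9, 4.4]
gripper_width: 0.0206
grip_force: 79.3
```

Emit:
{"method": "servo_tool", "body": {
  "steps": [
    [255,[0,0,0.2],[0,0,0]],
    [255,[0,0,0],[0,0,0]],
    [255,[0,0,0],[0,0,0]]
  ]
}}

```text
t: 21.55
ee_pos: [0.4433, 0.0412, 0.0806]
eef_rot: [-3.141, -0.075, -0.0]
force: [-1.0, 0.8, 2.7]
gripper_width: 0.0203
grip_force: 79.4
```

Run:
```python
from h import *
plan([.588,.048,.207],2.7); p=np.array(manip.get_obs()["ee_pos"]);print(manip.get_obs()["wrist_torque"])
print("hookmid",p+[.1265,.024,.049],proj("side",p+[.1265,.024,.049]).round(1),proj("top",p+[.1265,.024,.049]).round(1))
green("raw_s14.png");green("raw_t14.png","top")
```

```text
t 21.55 p [0.4433 0.0412 0.0806] w 0.0203 F [-1.   0.8  2.7] turn [-0. -0.  0.] shift cm [ 14.49   0.   -12.64]
[ 0.12769679 -0.46956327  0.07016847]
hookmid [0.56980816 0.06521106 0.12958525] [222.8 170.9] [200.5 172. ]
side green [[216, 183, 49, 21, 256, 241.2, 193.0], [220, 147, 34, 14, 153, 235.7, 153.8]]
side brass [[222, 100, 2, 12, 23, 222.5, 105.3], [214, 100, 2, 9, 17, 214.5, 103.8], [220, 164, 4, 9, 12, 220.9, 168.2]]
side yellow [[218, 171, 11, 10, 30, 223.1, 175.3]]
top green [[175, 127, 47, 29, 1267, 197.8, 141.5], [235, 131, 2, 21, 35, 235.6, 139.6], [219, 168, 17, 3, 21, 227.0, 168.8]]
top brass [[196, 165, 9, 25, 93, 199.7, 176.4], [209, 172, 2, 18, 20, 209.9, 179.7], [258, 137, 2, 7, 10, 258.6, 139.9]]
top yellow [[204, 172, 6, 18, 99, 206.6, 180.4]]
```

The pane has not moved since the last three steps and the ring reacts with over 4 N, so the vent is shut. I centre the pin in the ring and withdraw sideways.

Emit:
{"method": "servo_tool", "body": {
  "steps": [
    [255,[0,0,-0.4],[0,0,0]],
    [255,[0,0,-0.4],[0,0,0]],
    [255,[0,0,-0.2],[0,0,0]],
    [255,[0,0,0],[0,0,0]],
    [255,[0,0,0],[0,0,0]]
  ]
}}

```text
t: 22.15
ee_pos: [0.4431, 0.0411, 0.0905]
eef_rot: [3.141, 0.074, -0.0]
force: [0.8, 0.1, -1.6]
gripper_width: 0.0208
grip_force: 78.7
```

Run:
```python
from h import *
plan([.588,.048,.207],2.7)
green("raw_s15.png");green("raw_t15.png","top")
m=cv2.cvtColor(cv2.imread("pics/raw_s15.png"),cv2.COLOR_BGR2HSV)[158:182,210:236]
B=cv2.inRange(m,(12,110,60),(23,255,255));Y=cv2.inRange(m,(24,130,80),(35,255,255));W=cv2.inRange(m,(0,0,140),(179,70,255))
for i in range(24):print(158+i,"".join("Y" if Y[i,j] else "B" if B[i,j] else "w" if W[i,j] else "." for j in range(26)))
```

```text
t 22.15 p [0.4431 0.0411 0.0905] w 0.0208 F [ 0.8  0.1 -1.6] turn [0. 0. 0.] shift cm [ 14.5   -0.   -11.65]
side green [[215, 183, 50, 21, 264, 240.6, 192.9], [220, 147, 34, 14, 154, 235.7, 153.8]]
side brass [[222, 100, 2, 12, 23, 222.5, 105.3], [214, 100, 2, 9, 17, 214.5, 103.8], [220, 164, 4, 9, 12, 220.9, 168.2]]
side yellow [[218, 170, 11, 9, 28, 222.9, 173.6]]
top green [[175, 128, 47, 28, 1266, 197.8, 141.5], [235, 131, 2, 20, 34, 235.6, 139.3], [236, 154, 2, 8, 13, 236.4, 157.3]]
top brass [[196, 165, 8, 25, 88, 199.5, 175.8], [209, 172, 2, 18, 24, 209.2, 182.0], [258, 137, 2, 7, 10, 258.6, 139.9]]
top yellow [[204, 172, 5, 18, 90, 206.0, 180.5]]
158 .wwwww.wwwwwwww...........
159 .wwwwwwwwwwwwwwww.........
160 ..wwwwwwwww.wwwwwww.......
161 ..wwwwwwwwwww.wwwwww......
162 ..www..wwwwww..wwwwwwww...
163 ..wwwww..wwwww..w.wwwwwww.
164 ..wwwwwww..w.B..B..wwwwwww
165 ..wwwwwwwww.B.ww.B....wwww
166 ..wwwwwwww.BB..wBBwww.w.ww
167 ..wwwwwwww.B.ww...wwwwwwww
168 ..wwwwwwwwBBww.w....wwwwww
169 ..wwwwwwwwB.www..Y.w.wwwww
170 ..wwwwwwwwBwwwwYYYY.ww.www
171 ..wwwwwwwwBwwwYYYY.wwwww..
172 ..wwwwwwwwBB.YYYY.wwwwwwww
173 ...wwwwwww.YYYYY.wwwwwwwww
174 w..wwwwwww.YYYY.wwwwwwwwww
175 ww.wwwwww.YYYY.wwwwwwwwwww
176 .wwwwwww.YYY.wwwwwwwwwwwww
177 ..www...YYY.wwwwwwwwwwwwww
178 ....w....Y.wwwwwwwwwwwwwww
179 ..........wwwwwwwwwwwwwwww
180 .........wwwwwwwwwwwwwwwww
181 ........wwwwwwwwwwwwwwwwww
```

Emit:
{"method": "servo_tool", "body": {
  "steps": [
    [255,[0,0.4,0],[0,0,0]],
    [255,[0,0.5,0],[0,0,0]],
    [255,[0,0.5,0],[0,0,0]],
    [255,[0,0.5,0],[0,0,0]],
    [255,[0,0.5,0],[0,0,0]],
    [255,[0,0.5,0],[0,0,0]],
    [255,[0,0.6,0],[0,0,0]],
    [255,[0,0.6,0],[0,0,0]],
    [255,[0,0.6,0],[0,0,0]],
    [255,[0,0,0],[0,0,0]]
  ]
}}

```text
t: 23.25
ee_pos: [0.4455, -0.0066, 0.0906]
eef_rot: [3.14, 0.073, 0.0]
force: [0.1, -0.3, -0.4]
gripper_width: 0.0204
grip_force: 78.6
```

Run:
```python
from h import *
plan([.605,-.205,.12],9.8)
green("raw_s16.png");green("raw_t16.png","top")
```

```text
t 23.25 p [ 0.4455 -0.0066  0.0906] w 0.0204 F [ 0.1 -0.3 -0.4] turn [ 0.  -0.  -7.1] shift cm [12.34 22.27 -2.94]
side green [[226, 183, 39, 21, 204, 245.9, 194.4], [222, 147, 33, 14, 153, 236.2, 153.8]]
side brass [[223, 163, 5, 10, 14, 225.6, 167.5], [226, 100, 4, 3, 7, 227.3, 100.7]]
side yellow [[230, 175, 10, 9, 26, 234.1, 178.7]]
top green [[175, 128, 47, 28, 1265, 198.0, 141.5], [236, 131, 2, 21, 27, 236.2, 142.3], [203, 169, 6, 2, 12, 205.5, 169.5]]
top brass [[195, 165, 12, 17, 94, 198.9, 173.7], [228, 170, 6, 20, 25, 229.4, 177.6], [222, 173, 2, 17, 22, 222.3, 182.1]]
top yellow [[223, 171, 6, 19, 105, 225.7, 179.9]]
```

Emit:
{"method": "servo_tool", "body": {
  "steps": [
    [255,[0,1,-0.5],[0,0,0]],
    [255,[0,2,-1.5],[0,0,0]],
    [255,[0,2.5,-2],[0,0,0]],
    [255,[1,2.5,-1.5],[0,0,0]],
    [255,[2,2.5,0],[0,0,0]],
    [255,[2.5,2.5,0],[0,0,0]],
    [255,[2.5,2.5,0],[0,0,0]],
    [255,[2.5,2.5,0],[0,0,0]],
    [255,[2.5,2,0],[0,0,0]],
    [255,[2,0.5,0],[0,0,0]]
  ]
}}

```text
t: 24.35
ee_pos: [0.606, -0.2062, 0.1453]
eef_rot: [3.14, 0.072, -0.0]
force: [0.5, 0.1, -1.2]
gripper_width: 0.0202
grip_force: 78.7
```

Emit:
{"method": "servo_tool", "body": {
  "steps": [
    [255,[0,0,0],[0,0,-2]],
    [255,[0,0,0],[0,0,-3]],
    [255,[0,0,0],[0,0,-2.1]],
    [255,[0,0,1.5],[0,0,0]],
    [255,[0,0,2],[0,0,0]],
    [255,[0,0,0],[0,0,0]]
  ]
}}

```text
t: 24.95
ee_pos: [0.603, -0.2027, 0.1066]
eef_rot: [-3.127, -0.267, 0.007]
force: [-0.2, -0.3, -1.7]
gripper_width: 0.0207
grip_force: 78.7
```

Run:
```python
from h import *
plan([.605,-.205,-.03],9.8)
p=np.array(manip.get_obs()["ee_pos"])
b=grab("side","raw_s17.png")
e=p+Ro.from_euler("z",9.8,degrees=True).apply([.131,0,.049])
print("pred end",proj("side",e))
blob("side",b,(22,150,100),(35,255,255),(270,120,350,245),e[2])
```

```text
t 24.95 p [ 0.603  -0.2027  0.1066] w 0.0207 F [-0.2 -0.3 -1.7] turn [-0.2  0.2 -0. ] shift cm [ 0.16  0.26 13.66]
pred end [307.50144653 169.66317926]
side 8 c [308.  170.5] ends [308. 169.] [308. 172.] -> [ 0.7295 -0.1842  0.1556] [ 0.7361 -0.1798  0.1556] [ 0.7229 -0.1886  0.1556]
```

Emit:
{"method": "servo_tool", "body": {
  "steps": [
    [255,[0,0,2],[0,0,0]],
    [255,[0,0,2.5],[0,0,0]],
    [255,[0,0,2.5],[0,0,0]],
    [255,[0,0,2.5],[0,0,0]],
    [255,[0,0,2],[0,0,0]],
    [255,[0,0,1],[0,0,0]],
    [255,[0,0,0.5],[0,0,0]],
    [255,[0,0,0.3],[0,0,0]],
    [255,[0,0,0],[0,0,0]]
  ]
}}

```text
t: 25.9
ee_pos: [0.6055, -0.2038, -0.0216]
eef_rot: [3.129, 0.268, 0.001]
force: [-0.2, 0.9, -0.4]
gripper_width: 0.0201
grip_force: 78.7
```

Emit:
{"method": "servo_tool", "body": {
  "steps": [
    [255,[0,0,0.2],[0,0,0]],
    [255,[0,0,0.2],[0,0,0]],
    [255,[0,0,0],[0,0,0]],
    [255,[0,0,0],[0,0,0]]
  ]
}}

```text
t: 26.3
ee_pos: [0.6051, -0.2035, -0.0262]
eef_rot: [3.13, 0.269, 0.0]
force: [0.9, 0.2, -0.5]
gripper_width: 0.0207
grip_force: 78.7
```

Emit:
{"method": "servo_tool", "body": {
  "steps": [
    [255,[0,0,0.3],[0,0,0]],
    [255,[0,0,0.3],[0,0,0]],
    [255,[0,0,0.2],[0,0,0]],
    [255,[0,0,0.2],[0,0,0]],
    [255,[0,0,0],[0,0,0]],
    [255,[0,0,0],[0,0,0]]
  ]
}}

```text
t: 26.9
ee_pos: [0.605, -0.2035, -0.0364]
eef_rot: [3.13, 0.269, -0.0]
force: [0.3, 1.5, 0.0]
gripper_width: 0.0206
grip_force: 78.7
```

Emit:
{"method": "servo_tool", "body": {
  "steps": [
    [255,[0,0,0.15],[0,0,0]],
    [255,[0,0,0.15],[0,0,0]],
    [255,[0,0,0],[0,0,0]],
    [255,[0,0,0],[0,0,0]]
  ]
}}

```text
t: 27.3
ee_pos: [0.6054, -0.2037, -0.0381]
eef_rot: [3.129, 0.269, 0.001]
force: [-2.4, 2.2, 7.8]
gripper_width: 0.0205
grip_force: 80.1
```

Contact with the desk (7.8 N). I ease the grip, then release slowly and rise.

Emit:
{"method": "servo_tool", "body": {
  "steps": [
    [255,[0,0,0],[0,0,0]],
    [255,[0,0,0],[0,0,0]],
    [190,[0,0,0],[0,0,0]],
    [170,[0,0,0],[0,0,0]],
    [150,[0,0,0],[0,0,0]],
    [120,[0,0,-0.1],[0,0,0]],
    [90,[0,0,0],[0,0,0]],
    [90,[0,0,0],[0,0,0]],
    [90,[0,0,-1.5],[0,0,0]],
    [90,[0,0,-2],[0,0,0]]
  ],
  "grip_force": 20
}}

```text
t: 28.3
ee_pos: [0.6042, -0.203, -0.0033]
eef_rot: [-3.129, -0.269, 0.002]
force: [0.5, 1.0, 0.6]
gripper_width: 0.0552
grip_force: 0.0
```

Emit:
{"method": "servo_tool", "body": {
  "steps": [
    [90,[0,0,-3],[0,0,0]],
    [60,[0,0,-3],[0,0,0]],
    [60,[0,0,-3],[0,0,0]],
    [60,[0,2,-3],[0,0,0]],
    [60,[-2,3,-2],[0,0,0]],
    [60,[-2,3,0],[0,0,0]],
    [60,[-2,3,0],[0,0,0]],
    [60,[0,0,0],[0,0,0]],
    [60,[0,0,0],[0,0,0]]
  ]
}}

```text
t: 29.2
ee_pos: [0.5644, -0.3227, 0.1376]
eef_rot: [3.13, 0.266, 0.001]
force: [0.5, 0.7, 0.4]
gripper_width: 0.0659
grip_force: 0.0
```

Run:
```python
from h import *
plan([.605,-.205,-.03],9.8)
a=grab("side","raw_s18.png")
blob("side",a,(22,150,100),(35,255,255),(270,180,330,245),.015)
print("dark");blob("side",a,(0,0,0),(179,110,75),(270,205,315,245),.018)
green("raw_s19.png");green("raw_t19.png","top")
print("shut ring pred",proj("side",[.569,.063,.146]).round(1))
# change vs start at book, bottle, mug, decoy regions
for n,f0,f1,R in(("side","raw_s0.png","raw_s18.png",{"book":(155,180,195,222),"bottle":(170,158,190,188),"decoy":(198,212,255,245),"mug":(325,240,370,286),"sleeve":(260,228,286,260)}),):
    A=cv2.imread("pics/"+f0).astype(int);B=cv2.imread("pics/"+f1).astype(int)
    for k,(x0,y0,x1,y1) in R.items(): print(k,np.abs(A-B)[y0:y1,x0:x1].mean().round(2))
```

```text
t 29.2 p [ 0.5644 -0.3227  0.1376] w 0.0659 F [0.5 0.7 0.4] turn [ 0.  -0.  -0.1] shift cm [  6.01 -10.9   16.76]
side 41 c [299.6 209. ] ends [302.8 203.5] [296.7 213.8] -> [ 0.6791 -0.1945  0.015 ] [ 0.7094 -0.1878  0.015 ] [ 0.6533 -0.2002  0.015 ]
dark
side 147 c [290.9 223.2] ends [297.5 213.9] [284.4 232.3] -> [ 0.6021 -0.2114  0.018 ] [ 0.6522 -0.204   0.018 ] [ 0.5547 -0.2185  0.018 ]
side 7 c [306.7 206.3] ends [307.6 204.8] [305.8 207.9] -> [ 0.7036 -0.2082  0.018 ] [ 0.712  -0.2064  0.018 ] [ 0.6949 -0.2101  0.018 ]
side green [[213, 182, 52, 22, 276, 239.0, 192.5], [220, 147, 35, 14, 159, 235.7, 153.9]]
side brass [[202, 126, 4, 10, 25, 203.1, 130.0], [223, 164, 5, 9, 13, 225.7, 167.8], [220, 164, 4, 9, 11, 220.9, 168.2]]
side yellow []
top green [[175, 128, 47, 28, 1254, 198.0, 141.5], [235, 131, 2, 21, 24, 235.9, 140.7], [203, 169, 12, 2, 21, 207.9, 169.4]]
top brass [[193, 165, 14, 17, 94, 198.9, 173.7], [258, 137, 2, 7, 9, 258.6, 139.9], [238, 156, 1, 7, 7, 238.0, 159.0]]
top yellow []
shut ring pred [222.8 167.7]
book 7.4
bottle 12.41
decoy 1.87
mug 1.69
sleeve 2.59
```

The pole lies where it was first laid, but its tip reads short, probably hidden by the hand. I move the arm farther away and check again.

Emit:
{"method": "servo_tool", "body": {
  "steps": [
    [60,[-2,2,-2],[0,0,0]],
    [60,[-2.5,2,-2],[0,0,0]],
    [60,[-2.5,2,-1],[0,0,0]],
    [60,[-2.5,1,0],[0,0,0]],
    [60,[-2.5,0.5,0],[0,0,0]],
    [60,[0,0,0],[0,0,-8]],
    [60,[0,0,0],[0,0,-8]],
    [60,[0,0,0],[0,0,-8]],
    [60,[0,0,0],[0,0,-8]],
    [60,[0,0,0],[0,0,0]]
  ]
}}

```text
t: 30.35
ee_pos: [0.4598, -0.4155, 0.1868]
eef_rot: [2.933, 1.126, 0.0]
force: [-0.2, 0.7, 0.7]
gripper_width: 0.0654
grip_force: 0.0
```

Run:
```python
from h import *
plan([.605,-.205,-.03],9.8)
a=grab("side","raw_s20.png");b=grab("top","raw_t20.png")
blob("side",a,(22,130,90),(35,255,255),(270,180,330,245),.013)
blob("top",b,(22,130,90),(35,255,255),(265,100,350,200),.013)
A={n:cv2.imread(f"pics/raw_{n}0.png").astype(int) for n in "st"};N={"s":a.astype(int),"t":b.astype(int)}
for n,k,(x0,y0,x1,y1) in(("s","book",(155,180,195,222)),("s","bottle",(170,158,190,188)),("s","decoy",(198,212,255,245)),("s","mug",(325,240,370,286)),("t","book",(125,190,195,258)),("t","bottle",(117,178,148,202)),("t","mug",(375,170,430,212)),("t","decoy",(220,190,266,256))):
    d=np.abs(A[n]-N[n])[y0:y1,x0:x1].max(2);print(n,k,d.mean().round(2),(d>60).mean().round(3))
```

```text
t 30.35 p [ 0.4598 -0.4155  0.1868] w 0.0654 F [-0.2  0.7  0.7] turn [ 0.  -0.  32.2] shift cm [ 17.89 -18.28  21.68]
side 59 c [301.1 207. ] ends [306. 200.] [296.5 213.6] -> [ 0.6925 -0.1919  0.013 ] [ 0.7333 -0.1854  0.013 ] [ 0.6552 -0.1979  0.013 ]
top 164 c [297.8 135.7] ends [295.6 121.1] [300.1 150.3] -> [ 0.6884 -0.1863  0.013 ] [ 0.7301 -0.1792  0.013 ] [ 0.6472 -0.1933  0.013 ]
s book 3.1 0.008
s bottle 3.21 0.012
s decoy 1.5 0.0
s mug 1.66 0.0
t book 3.66 0.007
t bottle 3.24 0.004
t mug 1.28 0.0
t decoy 1.32 0.0
```

```bash
python3 -c "
from rig import job;print(job.job_done())"
```

```text
the job is handed in; nothing more can be done
None
```

The vent is shut, and the pole is unhooked and lying flat on the desk, with the mug, bottle, book and blue look-alike unmoved in the camera checks. I handed the job in at about 30 s; no verdict came back.

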